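# Gauge the tea egg and serve it with tongs

### The job

Check the brown tea egg's size: press the gauge's red knob down to its stop so that the white foot rests on the egg, then let the head spring back up. Then take the tongs by their arms, close them on the egg, draw it out of the gauge's open front without touching it with the gripper, and carry it over the middle of the blue bowl. Finish there still holding: the program ends with the tongs in the gripper and the egg clamped in the tongs, still, well clear above the bowl's rim; leave the bowl and the other things where they stand.

Things in the scene. Friction and masses are not known exactly. Their poses are not given: they have to be found in the camera images.
- gauge: egg height gauge, fixed: aluminium base plate 18 mm thick (x from -38 to 62, y from -77 to 43 mm), orange seat ring, and a steel post 18 x 22 mm, 186 mm tall, at x 38, y -58 mm. Origin on the counter under the ring's centre; z up; the open front, nothing in the way of the tongs, is towards -x (roughly the robot). Turned up to 0.35 rad
- egg_seat (a point): centre of the top face of the orange seat ring (outer diameter 44, hole 28 mm), 28 mm above the counter
- gauge_head (a joint): height of the gauge's blue head (a sprung slide carried by the post): 0 = up at rest, grows as it is pressed down, 0.045 m = on its bottom stop. Pressing starts at about 2.5 N and takes about 10 N at the stop; the spring lifts the head back when it is let go
- gauge_knob (a point): centre of the top face of the round red knob on the head (diameter 36 mm), straight above the egg; 180 mm above the counter at rest, 135 mm when fully pressed. Nothing stands over it
- gauge_foot (a joint): reading of the gauge: the flat white foot (diameter 26 mm) hangs on a stem under the head and is sprung in it; 0 = foot hanging free, grows as the egg pushes it up (about 0.012 m with the head on its stop, the foot then pressing with about 2 N)
- gauge_sole (a point): centre of the foot's underside, over the egg; 110 mm above the counter at rest, so there are 33 mm between the egg's top and the foot
- egg: brown tea egg, firm, 42 mm in diameter and 56 mm tall, 45 to 70 g, standing upright in the seat ring, its lower 7 mm inside the hole. Origin at its bottom end, z towards its upper end
- egg_center (a point): middle of the egg, 28 mm above its bottom end; about 49 mm above the counter while seated
- tongs: steel serving tongs with red jaws, 190 mm long, 110 g, lying flat and open on their rest; arms (upright strips 18 mm high, 4 mm thick) close sideways. Origin on the hinge axis at the rear end, level with the arms' lower edge (26 mm above the counter); x along the middle line to the jaws, z up. The mass centre is within 15 mm of tongs_grip
- tongs_grip (a point): where to hold the tongs: midway between the black sleeves (50 mm long, 24 mm high) on the arms, 105 mm ahead of the hinge, 35 mm above the counter on the rest. Width over the arms here: 65 mm open, about 50 mm with jaws on the egg; at 61 mm the jaw gap is still 62 mm. The hinge spring spreads the arms, pushing about 6 N on each finger at first, 9 N at egg width. Squeeze the egg with 20 to 35 N
- tongs_jaws (a point): middle between the two red jaws, 170 mm ahead of the hinge, at mid height of the jaws, where the egg's middle should be. Jaws are 40 mm long (150 to 190 mm ahead of the hinge), 30 mm high, shallow V inside; gap about 69 mm open, 43 mm on the egg
- tongs_left: the tongs' arm and jaw on the +y side; origin on the hinge
- tongs_right: the tongs' arm and jaw on the -y side; origin on the hinge
- tongs_rest: low steel rest, fixed: base plate 170 x 90 x 4 mm and two cross bars with tops 26 mm above the counter, 75 mm behind and 35 mm ahead of the origin (60 and 90 mm wide, 12 and 10 mm thick); between them the arms lie free for the fingers. Origin on the counter about under tongs_grip, x along the tongs; turned up to 0.4 rad
- bowl: blue ceramic serving bowl, 130 mm across the rim, 55 mm high; loose, origin at the centre of its underside on the counter
- salt_pot: white pot with steel cap, 38 mm diameter, 65 mm tall, bystander, origin at its underside
- cup: white cup, 68 mm diameter, 70 mm tall, bystander, origin at its underside
- spoon: steel spoon, 150 mm long, lying on the counter, bystander
- sauce_bottle: amber bottle with red cap, 60 mm diameter, 170 mm tall, bystander, origin at its underside
Not all that is in view belongs to the job. Of the things that look like the bowl, take the one that is farthest from the robot's base at the start.

How it is judged:
By the outcome, as a careful person would: the job done as asked, in the order asked, and still so for the second after the job is handed in, while the arm keeps its last pose, push and grip.
It also fails if it takes over 67 s, if anything falls off the work surface, if the arm or the gripper's body presses on something with over 40 N, if the wrist force passes 120 N, or if a joint passes its speed limit or range.

### The arm

A 7-joint arm with a two-finger parallel gripper is mounted at the origin on the work surface. World frame = base frame: x ahead of the robot, y to its left, z up, the work surface at z = 0. Lengths are in m, angles in rad, forces in N, time in s.
With the tool pointing down it reaches from about 0.425 to 0.95 m from the base axis. Payload 4.7 kg.
Tool frame: the origin (TCP) lies between the finger pads; the fingertips stand 25 mm ahead of it and the grasp point (between the pads) lies 6 mm ahead of it; z points along the fingers, y is the line along which they close (so a half turn about z gives the same grasp; the last joint's range is limited). The gripper opens to 85 mm and grips with 20 to 120 N. Pads are 22 mm wide; open, the fingers measure 114 mm over their backs; the gripper's body (76 mm by 85 mm) begins 54 mm behind the grasp point. The pads swing forward as they close: fully open they stand 13 mm farther back than shut.
Start: joints at [1.144, 0.469, -0.049, 1.532, 0.024, 1.141, -0.082], TCP at [0.262, -0.622, 0.256] pointing down, gripper open.
Joint ranges: [-2.59, 2.59], [-0.33, 1.99], [-1.39, 1.29], [0.1, 2.45], [-1.04, 4.18], [0.21, 1.99], [-2.66, 2.66]. Speed limits (rad/s): [2.57, 2.57, 3.14, 3.14, 3.14, 3.14, 3.14].

### API

Orientations are given as a 3x3 rotation matrix whose columns are the frame's x, y, z axes.
In Python, from rig import * gives the robot as it stands. Calls block until the motion is done:
- movep(position, orientation): joint-space move of the TCP to a pose.
- move_l(position, attitude=None, feed=0.15, until_force=None): straight line of the TCP; attitude=None keeps the orientation; feed is the mean speed in m/s. With until_force (N) it stops when the force on the tool has changed by that much, and returns True; else False.
- move_joints(angles): joint-space move.
- command_gripper(opening, newtons=None): finger opening in m; newtons is the grip in N (None keeps the last); returns when the fingers have stopped.
- sleep(seconds).
- inverse_kinematics(position, orientation): joint angles nearest the present ones, or None.
- sense(): the state.
- camera(name): name is "side" or "top"; returns (picture, depth): 400x640x3 uint8, red, green, blue; 400x640 float32, m along the optical axis (not along the pixel's ray), 0 where there is no reading.
- camera_params(name): a dict with "K" (3x3 intrinsics, pixels), "position" and "rotation" of the camera in the world. Camera axes: x right, y down, z forward; pixel columns grow to the right and rows downward; lengths in m; the calibration is good to about 2 mm. A picture is of the moment at which its call begins. camera_params takes no time and is no camera call.
A pose or a line that the arm cannot do raises Unreachable and nothing moves.
- finish_job(): hands the job in; it is judged then, once.
The state is a dict: "time_s": time; "joint_pos": joint angles; "qd": joint speeds; "joint_efforts": joint torques, N m; "position": TCP position; "tcp_rot": TCP orientation; "wrist_force": force on the tool from outside, world axes, zero at the start; "ft_torque": the same for the moment, N m; "finger_gap": finger opening in m; "gripper_force": force on a finger pad.
Only numpy, scipy, OpenCV 4.12 (cv2) and the standard library are available. Lean on these libraries where they do the work, as an engineer would, in place of code of your own. Each camera call takes 0.05 s, during which the arm holds its last target. There are 200 camera calls.

## Working session

There is one attempt and no reset: what is moved stays moved. The work goes in short steps, each a Python script; the robot and the scene stay as the last script left them, time stands still between calls to the robot, and variables do not carry over. Pictures are saved under pics/ and viewed, at most 10 in all, crops included, and the job is handed in when it is done.

```bash
mkdir -p pics; ls
python3 - <<'E'
from rig import *
import numpy as np, cv2
for n in ("top","side"):
    p,d=camera(n); cv2.imwrite(f"pics/{n}0.png",p[:,:,::-1]); np.savez(f"{n}0.npz",p=p,d=d)
    c=camera_params(n); print(n,c["K"],c["position"],c["rotation"])
s=sense(); print(s["time_s"],s["position"],s["tcp_rot"],s["finger_gap"])
E
```

```text
pics
top [[380.41651678   0.         321.53719487]
 [  0.         380.41651678 196.2382125 ]
 [  0.           0.           1.        ]] [ 0.48078878 -0.00797677  0.93866255] [[ 0.02193193 -0.9970042   0.07417282]
 [-0.9993575  -0.01975907  0.02990259]
 [-0.02834742 -0.07478099 -0.99679698]]
side [[393.71030139   0.         316.35503021]
 [  0.         393.71030139 195.0389836 ]
 [  0.           0.           1.        ]] [0.46757603 0.65922627 0.86495698] [[-0.993208   -0.07893962  0.08547747]
 [-0.11596705  0.73134851 -0.67207217]
 [-0.0094607  -0.67742002 -0.73553559]]
0.1 [ 0.26130544 -0.62184691  0.25536621] [[ 9.21910140e-01  3.87403051e-01 -7.55192064e-04]
 [ 3.87403780e-01 -9.21908754e-01  1.60021184e-03]
 [-7.62912247e-05 -1.76781578e-03 -9.99998435e-01]] 0.08538072364253241
```

View pics/top0.png

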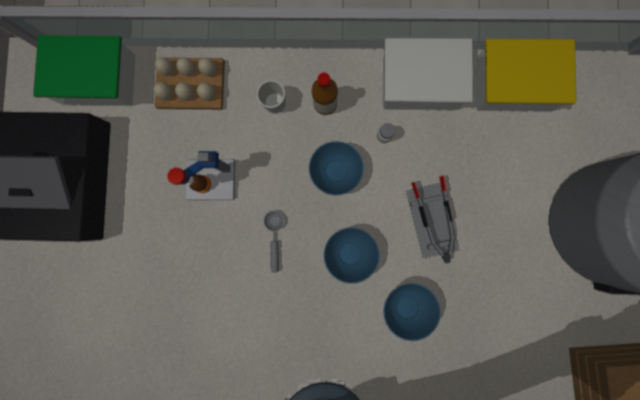

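View pics/side0.png

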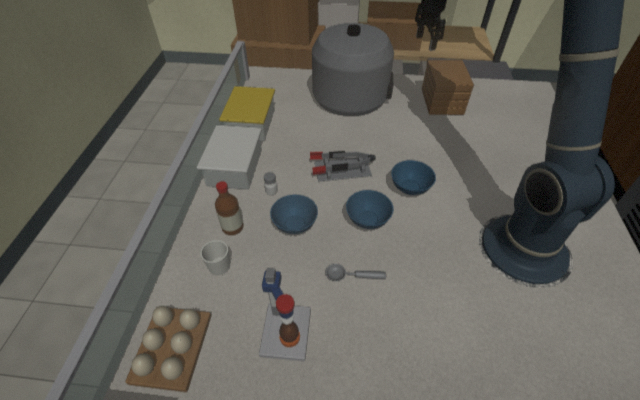

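Top view: the red things are the knob (176,176), the bottle cap (323,79) and the tongs' jaws (416,188)/(444,184). For the egg there is the brown one on the gauge (200,184) and white ones in the carton (190,80). The bowls are at (336,168), (351,255) and (411,311); the base is near (325,395), so (336,168) is the farthest. I choose the knob, brown egg and that bowl, and check them in a close crop.

```bash
cat > h.py <<'E'
from rig import *
import numpy as np, cv2
def ray(n,u,v):
    c=camera_params(n); d=np.array(c["rotation"])@np.linalg.inv(c["K"])@np.array([u,v,1.]); return np.array(c["position"]),d
def onz(n,u,v,z):
    o,d=ray(n,u,v); return o+d*(z-o[2])/d[2]
def tri(a,b):
    (o1,d1),(o2,d2)=ray("top",*a),ray("side",*b)
    t=np.linalg.lstsq(np.c_[d1,-d2],o2-o1,rcond=None)[0]; p,q=o1+d1*t[0],o2+d2*t[1]
    return (p+q)/2,np.linalg.norm(p-q)
def cloud(n,d):
    c=camera_params(n); v,u=np.mgrid[:400,:640]; r=np.stack([u,v,np.ones_like(u)],-1)@np.linalg.inv(c["K"]).T
    return (r*d[...,None])@np.array(c["rotation"]).T+c["position"]
def blobs(m,amin=12):
    n,l,s,c=cv2.connectedComponentsWithStats(m.astype(np.uint8)); return [(c[i].round(1),s[i,4],l==i) for i in range(1,n) if s[i,4]>=amin]
def hsv(p): return cv2.cvtColor(p,cv2.COLOR_RGB2HSV)
E
python3 - <<'E'
from h import *
crops=[]
for n,bx in (("top",[(150,135,260,215),(395,165,475,270)]),("side",[(240,255,330,370),(300,140,385,190)])):
    z=np.load(n+"0.npz");p,d=z["p"],z["d"];H=hsv(p).astype(int);X=cloud(n,d)
    red=((H[...,0]<6)|(H[...,0]>172))&(H[...,1]>170)&(H[...,2]>70)
    brown=(H[...,0]>=4)&(H[...,0]<14)&(H[...,1]>120)&~red
    blue=(H[...,0]>95)&(H[...,0]<112)&(H[...,1]>110)
    for k,m in (("red",red),("brown",brown),("blue",blue)):
        for c,a,mm in blobs(m):
            P=X[mm];print(n,k,c,a,np.median(P,0).round(3),"zmax",np.percentile(P[:,2],95).round(3))
    for a,b,c,e in bx: 
        im=p[b:e,a:c]; s=min(390/(c-a),290/(e-b)); im=cv2.resize(im,None,fx=s,fy=s,interpolation=cv2.INTER_CUBIC)
        print(n,(a,b),"scale",round(s,2))
        o=np.zeros((300,400,3),np.uint8);o[:im.shape[0],:im.shape[1]]=im;crops.append(np.clip(o*1.5,0,255).astype(np.uint8))
cv2.imwrite("pics/crops.png",np.vstack([np.hstack(crops[:2]),np.hstack(crops[2:])])[:,:,::-1])
E
```

```text
top red [323.4  79. ] 124 [0.782 0.017 0.169] zmax 0.172
top red [175.7 175.7] 196 [0.573 0.312 0.179] zmax 0.182
top red [442.6 183.1] 41 [ 0.585 -0.266  0.034] zmax 0.05
top red [415.3 190.1] 36 [ 0.566 -0.2    0.046] zmax 0.051
top brown [324.   84.2] 31 [0.777 0.016 0.15 ] zmax 0.161
top brown [201.  183.2] 221 [0.571 0.302 0.062] zmax 0.074
top blue [335.9 167.8] 2123 [ 0.619 -0.014  0.021] zmax 0.051
top blue [202.6 164.8] 280 [0.599 0.266 0.158] zmax 0.164
top blue [351.2 254.9] 2238 [ 0.41  -0.055  0.021] zmax 0.051
top blue [411.6 311.4] 2357 [ 0.281 -0.199  0.021] zmax 0.052
top (150, 135) scale 3.55
top (395, 165) scale 2.76
side brown [637.6  42.2] 15 [-0.976 -1.524 -0.13 ] zmax -0.114
side brown [631.5  56.9] 65 [-0.974 -1.499 -0.204] zmax -0.162
side brown [625.  91.] 503 [-0.975 -1.393 -0.343] zmax -0.236
side brown [624.9  86.8] 17 [-0.973 -1.411 -0.331] zmax -0.318
side brown [637.3 117.9] 27 [-0.975 -1.194 -0.377] zmax -0.356
side brown [622.  131.4] 336 [-0.974 -1.224 -0.488] zmax -0.41
side brown [610.8 121.6] 14 [-0.979 -1.349 -0.52 ] zmax -0.498
side brown [603.7 140.9] 12 [-0.975 -1.305 -0.624] zmax -0.611
side brown [624.  161.7] 398 [-0.974 -1.076 -0.594] zmax -0.468
side brown [636.4 170.4] 14 [-0.975 -0.973 -0.544] zmax -0.529
side brown [224.7 204.5] 146 [0.78  0.034 0.118] zmax 0.132
side brown [289.8 341.5] 100 [0.571 0.33  0.029] zmax 0.048
side blue [413.6 175.1] 393 [ 0.281 -0.226  0.022] zmax 0.048
side blue [265.1 284.5] 13 [0.623 0.273 0.164] zmax 0.165
side (240, 255) scale 2.52
side (300, 140) scale 4.59
```

View pics/crops.png

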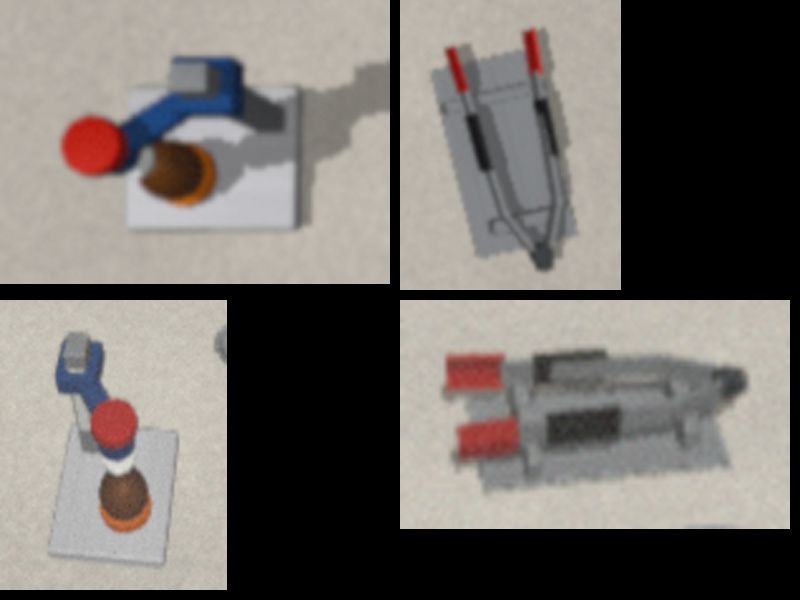

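The crops confirm the choices: the red knob at top (176,176) over the brown egg at (201,183), the post top at (205,157), and the tongs with jaws at (415,190)/(443,183), black sleeves behind them and the hinge at (447,258). Next I measure these from both views.

Run:
```python
from h import *
D={}
for n in("top","side"):
    z=np.load(n+"0.npz");p,d=z["p"],z["d"];H=hsv(p).astype(int);X=cloud(n,d)
    D[n]=(p,H,X)
    red=((H[...,0]<8)|(H[...,0]>170))&(H[...,1]>140)&(H[...,2]>50)
    for c,a,m in blobs(red,25):
        u=np.argwhere(m); P=X[m]
        print(n,"red",c,a,np.median(P,0).round(4), "bbox",u.min(0),u.max(0))
    box=np.zeros(red.shape,bool)
    if n=="top": box[180:265,405:465]=1
    else: box[145:182,305:380]=1
    for c,a,m in blobs((H[...,2]<(45))&box,8):
        u=np.argwhere(m);print(n,"dark",c,a,np.median(X[m],0).round(4),"bbox",u.min(0),u.max(0))
p,H,X=D["top"]
# gauge plate from depth and bright mask
g=np.zeros(H.shape[:2],bool); g[145:215,150:260]=1
for nm,m in (("plateZ",g&(X[...,2]>.011)&(X[...,2]<.025)),("plateV",g&(H[...,2]>150)&(H[...,1]<25)),("posttop",g&(X[...,2]>.183)&(X[...,2]<.192)&(H[...,1]<80))):
    m=cv2.morphologyEx(m.astype(np.uint8),cv2.MORPH_OPEN,np.ones((3,3)))>0 if nm!="posttop" else m
    if m.sum()<5: print(nm,m.sum());continue
    P=X[m]; r=cv2.minAreaRect((P[:,:2]*1000).astype(np.float32)); print(nm,m.sum(),P.mean(0).round(4),r)
# bowl rim
p,H,X=D["top"]; b=np.zeros(g.shape,bool); b[135:200,300:370]=1
m=b&(X[...,2]>.035)&(X[...,2]<.065); P=X[m]; print("bowl",m.sum(),cv2.minEnclosingCircle((P[:,:2]*1000).astype(np.float32)),np.percentile(P[:,2],98))
print("H plate sample",H[190,215],H[190,245],"ctr z",np.median(X[205:214,160:250,2]))
# rest base plate, z ~4mm by brightness is unreliable: bars / tongs depth
t=np.zeros(g.shape,bool); t[165:275,400:475]=1
m=t&(X[...,2]>.015)&(X[...,2]<.07);P=X[m];print("tongs",m.sum(),P.min(0).round(3),P.max(0).round(3),cv2.minAreaRect((P[:,:2]*1000).astype(np.float32)))
```

```text
top red [323.5  79.5] 146 [0.7806 0.0156 0.1691] bbox [ 73 317] [ 86 330]
top red [176.  175.6] 223 [0.5729 0.3117 0.1794] bbox [168 168] [183 184]
top red [442.6 183.2] 58 [ 0.5842 -0.2663  0.034 ] bbox [176 440] [190 445]
top red [415.1 189.9] 47 [ 0.5663 -0.1999  0.0461] bbox [183 412] [197 418]
top dark [447.7 209.1] 62 [ 0.5256 -0.2758  0.0455] bbox [201 444] [220 451]
top dark [423.1 216.2] 86 [ 0.5059 -0.22    0.0447] bbox [207 419] [226 427]
side red [315.7 155.9] 51 [ 0.5847 -0.2664  0.0335] bbox [153 311] [158 320]
side red [318.7 169.1] 61 [ 0.5678 -0.1989  0.0431] bbox [166 313] [173 324]
side red [221.4 186.5] 81 [0.7838 0.0203 0.1703] bbox [182 217] [192 226]
side red [284.5 303.5] 244 [0.5746 0.3168 0.1804] bbox [295 276] [312 293]
side dark [330.7 154.6] 10 [ 0.5379 -0.2709  0.0422] bbox [153 330] [157 332]
side dark [339.5 167.1] 85 [ 0.508  -0.2186  0.0396] bbox [164 332] [170 347]
plateZ 1128 [0.5745 0.2848 0.0175] ((585.2030639648438, 297.33746337890625), (97.11956024169922, 120.73664855957031), 0.7525965571403503)
plateV 0
posttop 90 [0.6123 0.256  0.1852] ((611.7640380859375, 256.1219482421875), (16.520774841308594, 20.80759048461914), 1.7034622430801392)
bowl 749 ((613.7098388671875, -12.806645393371582), 64.44062805175781) 0.05672722254220038
H plate sample [120   4 132] [ 22  22 127] ctr z -0.0004714366181609031
tongs 991 [ 0.398 -0.294  0.015] [ 0.603 -0.193  0.053] ((495.91748046875, -250.36932373046875), (200.97067260742188, 90.05148315429688), 14.06925106048584)
```

Both views agree: the knob is at about (0.573, 0.313, 0.180), the gauge yaw about 0.02, and the tongs' axis yaw 0.245 with the grip at about (0.511, -0.249). The sizes match the text. Now I press the knob.

```bash
cat >> h.py <<'E'
from scipy.spatial.transform import Rotation as Rn
def att(yaw,tilt=0.):  # tool x forward along yaw, z down, top leaning backwards by tilt
    return (Rn.from_euler("z",yaw)*Rn.from_euler("y",-tilt)).as_matrix()@np.diag([1.,-1,-1])
def st(t=""):
    s=sense(); print(t,round(s["time_s"],2),np.round(s["position"],4),np.round(s["wrist_force"],1),"gap",round(s["finger_gap"],4),"gf",np.round(s["gripper_force"],1)); return s
E
python3 - <<'E'
from h import *
R=att(0.02); print(R.round(2), att(0,.2)[:,2])
command_gripper(0.0,30)
movep([.573,.313,.235],R); st("above")
print(move_l([.573,.313,.172],feed=.08,until_force=25)); st("near")
print(move_l([.573,.313,.150],feed=.015,until_force=16)); st("stop"); 
p,d=camera("side"); cv2.imwrite("pics/press.png",cv2.resize(p[230:380,220:360],None,fx=4,fy=4)[:,:,::-1])
sleep(.4); st("dwell")
E
```

```text
[[ 1.    0.02  0.  ]
 [ 0.02 -1.    0.  ]
 [ 0.    0.   -1.  ]] [ 0.19866933  0.         -0.98006658]
above 4.3 [0.5736 0.3121 0.2349] [-0.1  0.6 -0.3] gap 0.0003 gf 0.0
False
near 5.24 [0.5732 0.3131 0.1724] [-0.4 -0.6  5.9] gap -0.0004 gf 2.8
True
stop 6.18 [0.5732 0.3131 0.1608] [-2.2 -2.5  9.5] gap -0.0004 gf 4.7
dwell 6.63 [0.5732 0.3131 0.1611] [-2.1 -3.1  8.7] gap 0.0001 gf 4.7
```

View pics/press.png

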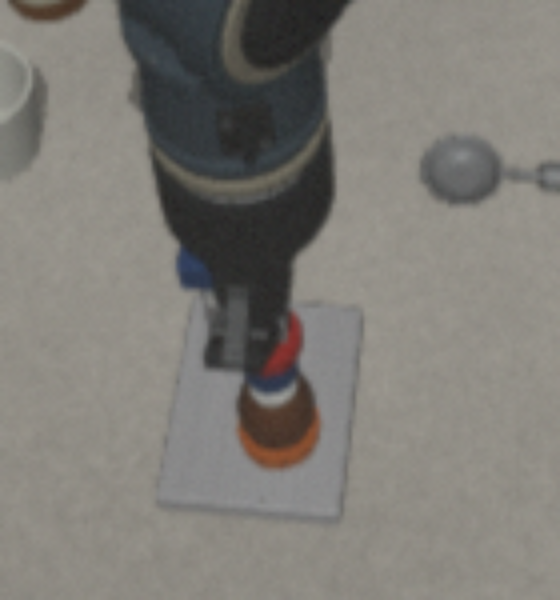

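The picture shows the fingers on the knob (~(255,345) in the crop) and the white foot on the egg (275,395). The reading of 9 N at tip z 0.136 may be just off the stop, so I press a little further.

Run:
```python
from h import *
c=camera_params("side");
for q in ([.5732,.3131,.136],):
    v=np.array(c["K"])@(np.array(c["rotation"]).T@(np.array(q)-c["position"])); print("tip px",v[:2]/v[2])
for z in (.159,.157,.155,.153):
    r=move_l([.5732,.3131,z],feed=.01,until_force=9); sleep(.2); s=st(f"{z} {r}")
    if s["wrist_force"][2]>17: break
```

```text
tip px [287.06259563 312.63880583]
0.159 False 7.08 [0.5732 0.3131 0.1603] [-1.8 -1.8  9.5] gap 0.0003 gf 4.8
0.157 True 7.49 [0.5732 0.3131 0.1612] [-1.8 -2.   9. ] gap -0.0002 gf 4.7
0.155 True 8.02 [0.5732 0.3131 0.1612] [-1.1 -2.   9.3] gap 0.0001 gf 4.7
0.153 True 8.59 [0.5732 0.3132 0.1612] [-1.7 -1.9  8.9] gap -0.0 gf 4.7
```

Run:
```python
from h import *
for z in (.1585,.157):
    r=move_l([.5732,.3131,z],feed=.01,until_force=22); s=st(f"{z} {r}"); sleep(.15);s=st("")
    if s["wrist_force"][2]>17: break
sleep(.3); st("held")
move_l([.5732,.3131,.24],feed=.1); st("up"); sleep(.1)
p,d=camera("top"); X=cloud("top",d)
H=hsv(p).astype(int); red=((H[...,0]<8)|(H[...,0]>170))&(H[...,1]>140)&(H[...,2]>50)
for c,a,m in blobs(red,25): print(c,a,np.median(X[m],0).round(3))
```

```text
0.1585 False 8.9 [0.5731 0.3132 0.1601] [-3.5 -2.6 11.5] gap -0.0003 gf 5.5
 9.05 [0.5731 0.3132 0.1601] [-1.1 -2.9 10.7] gap 0.0 gf 5.5
0.157 False 9.35 [0.5731 0.3132 0.16  ] [-4.3 -4.4 18.2] gap -0.0005 gf 9.0
 9.5 [0.5731 0.3132 0.16  ] [-3.9 -3.8 17.4] gap -0.0005 gf 8.9
held 9.8 [0.5731 0.3132 0.16  ] [-4.2 -4.  18.1] gap -0.0 gf 8.9
up 10.78 [0.5729 0.3126 0.239 ] [-0.2  0.9 -0.2] gap -0.0001 gf 0.0
[323.5  79.6] 147 [0.781 0.016 0.169]
[177.9 178.2] 135 [0.565 0.304 0.18 ]
[442.6 183.2] 58 [ 0.584 -0.266  0.034]
[415.  189.7] 45 [ 0.567 -0.2    0.046]
```

The head hit its stop at tip z 0.135 with 18 N, and the knob is back at 0.180. Now the tongs: grasp them at 61 mm.

Run:
```python
from h import *
R=att(0.245,.2); g=np.array([.5106,-.249,.035]); zt=R[:,2]
movep(g-zt*.14,R); st("above"); command_gripper(.085,30)
r=move_l(g-zt*.004,feed=.1,until_force=8); st(f"down {r}")
command_gripper(.061,30); st("grip")
p,d=camera("side"); a=cv2.resize(p[110:200,280:400],None,fx=4,fy=4); p,d=camera("top"); b=cv2.resize(p[160:280,390:480],None,fx=3,fy=3)
a[:,:]=a; o=np.zeros((360,760,3),np.uint8); o[:,:480]=a;o[:360,490:760]=b
cv2.imwrite("pics/grip.png",o[:,:,::-1])
```

```text
above 13.02 [ 0.4845 -0.2548  0.1726] [-0.4  0.5 -0.9] gap 0.0001 gf 0.0
down False 15.31 [ 0.5101 -0.2495  0.0395] [-0.4 -0.5  0. ] gap 0.0851 gf 0.0
grip 15.68 [ 0.5104 -0.2496  0.04  ] [-0.5 -0.7  6.3] gap 0.0613 gf 7.8
```

View pics/grip.png

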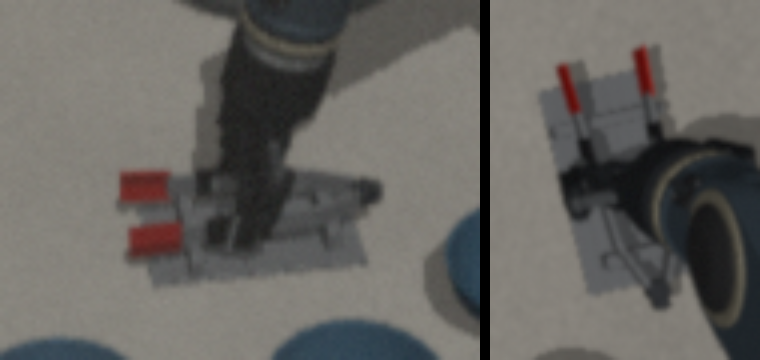

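The fingers are on the sleeves: in the side crop the pads are at (255,230) and the jaws at (150,185)/(155,240), open. The pad force is 7.8 N as expected. Now I lift and carry to the gauge front.

Run:
```python
from h import *
s=sense(); p0=np.array(s["position"])
move_l(p0+[0,0,.02],feed=.05); st("lift"); move_l(p0+[0,0,.10],feed=.15); st("lift")
R=att(0.02,.2)
c=np.cos(.02);sn=np.sin(.02); pre=np.array([.573,.313])-.175*np.array([c,sn]); print(pre)
move_l([pre[0],pre[1],.13],R,feed=.2); st("pre")
P=[]
for n in("side","top"):
    p,d=camera(n); X=cloud(n,d);H=hsv(p).astype(int); red=((H[...,0]<8)|(H[...,0]>170))&(H[...,1]>140)&(H[...,2]>50)
    for cc,a,m in blobs(red,20): print(n,cc,a,np.median(X[m],0).round(4),X[m].min(0).round(3),X[m].max(0).round(3))
    cv2.imwrite(f"pics/pre_{n}.png",p[:,:,::-1])
```

```text
lift 16.35 [ 0.5103 -0.2498  0.0601] [ 0.2  0.4 -1.1] gap 0.0611 gf 6.3
lift 17.03 [ 0.5096 -0.2497  0.1392] [-0.   0.3 -0.8] gap 0.0609 gf 6.3
[0.398035   0.30950023]
pre 21.18 [0.3982 0.3092 0.13  ] [-0.1 -0.4 -1.2] gap 0.0613 gf 6.3
side [221.4 186.5] 78 [0.7837 0.0209 0.1701] [0.773 0.006 0.158] [0.796 0.033 0.173]
side [284.6 303.3] 240 [0.5744 0.3158 0.1808] [0.559 0.299 0.173] [0.591 0.332 0.184]
side [340.6 304.4] 110 [0.469  0.2798 0.1262] [0.451 0.277 0.113] [0.487 0.659 0.865]
side [339.6 333.5] 119 [0.4676 0.3431 0.1347] [0.449 0.339 0.124] [0.485 0.659 0.865]
top [323.6  79.6] 148 [0.7813 0.0156 0.1693] [ 0.481 -0.008  0.155] [0.796 0.03  0.939]
top [176.1 175.7] 229 [0.5729 0.3116 0.1794] [0.558 0.296 0.168] [0.59  0.329 0.183]
top [169.9 228. ] 77 [0.4662 0.3412 0.1236] [0.45  0.338 0.114] [0.483 0.344 0.143]
top [197.9 228.8] 71 [0.4655 0.278  0.1341] [0.449 0.276 0.124] [0.483 0.281 0.141]
```

View pics/pre_side.png

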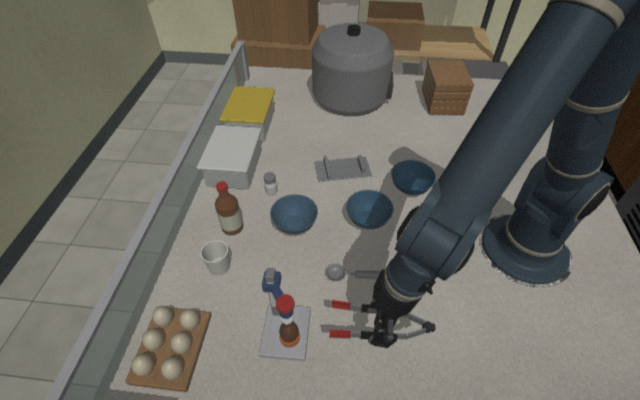

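The tongs are held level and open. The jaws are at side (340,304)/(340,333), with their middle 69 mm ahead of the TCP and 2 mm below it; the egg still sits at (289,335) and the knob is up at 0.180. Now I go down, advance and close.

Run:
```python
from h import *
move_l([.398,.3095,.052],feed=.12); st("low")
r=move_l([.504,.3117,.052],feed=.06,until_force=6); st(f"in {r}")
if not r:
    command_gripper(.040,45); st("closed"); sleep(.2); st("closed")
o=[]
for n,(y,x) in (("side",(250,240)),("top",(130,150))):
    p,d=camera(n); X=cloud(n,d);H=hsv(p).astype(int); red=((H[...,0]<8)|(H[...,0]>170))&(H[...,1]>140)&(H[...,2]>50)
    for cc,a,m in blobs(red,15): print(n,cc,a,np.median(X[m],0).round(4),X[m].min(0).round(3),X[m].max(0).round(3))
    o.append(cv2.resize(p[y:y+125,x:x+130],None,fx=3,fy=3))
cv2.imwrite("pics/clamp.png",np.hstack(o)[:,:,::-1])
```

```text
low 22.07 [0.3983 0.3099 0.0524] [ 1.4 -0.9 -1.5] gap 0.061 gf 6.3
in False 23.99 [0.5037 0.3118 0.052 ] [-0.4 -0.  -1.3] gap 0.0612 gf 6.3
closed 24.25 [0.5039 0.3122 0.0522] [-0.8  1.   0.4] gap 0.0489 gf 46.2
closed 24.45 [0.5039 0.3121 0.0522] [-1.   0.7  0.1] gap 0.0483 gf 46.2
side [221.3 186.6] 80 [0.7833 0.0221 0.17  ] [0.468 0.006 0.159] [0.796 0.659 0.865]
side [284.6 303.4] 245 [0.5744 0.3166 0.1805] [0.468 0.298 0.174] [0.591 0.659 0.865]
side [288.1 340.6] 115 [0.5725 0.3361 0.055 ] [0.556 0.318 0.026] [0.595 0.339 0.062]
top [323.5  79.6] 147 [0.781  0.0156 0.1694] [0.77  0.003 0.158] [0.795 0.03  0.173]
top [176.2 175.7] 227 [0.5728 0.3113 0.1794] [ 0.481 -0.008  0.169] [0.589 0.329 0.939]
top [206.1 183.1] 85 [0.5722 0.2914 0.0544] [0.555 0.289 0.027] [0.592 0.307 0.062]
```

View pics/clamp.png

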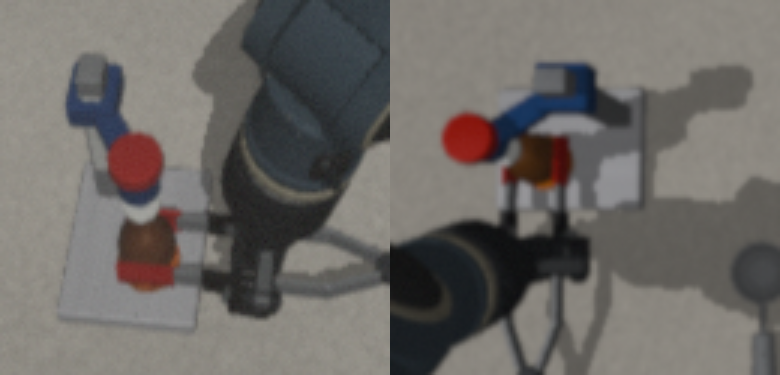

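The egg is clamped: jaws at (145,270)/(175,220) in the side crop, gap 48 mm, 46 N at the pads (about 23 N at the jaws). Now I lift 15 mm, draw out and carry.

Run:
```python
from h import *
move_l([.5039,.3119,.067],feed=.04); st("lift")
move_l([.385,.3095,.067],feed=.08); st("out")
move_l([.40,.3095,.19],feed=.12)
move_l([.545,-.0145,.19],att(.02,.2),feed=.13); st("bowl"); sleep(.3)
o=[]
for n,(y,x) in (("side",(130,230)),("top",(110,270))):
    p,d=camera(n); X=cloud(n,d);H=hsv(p).astype(int); red=((H[...,0]<8)|(H[...,0]>170))&(H[...,1]>140)&(H[...,2]>50)
    br=(H[...,0]>=4)&(H[...,0]<14)&(H[...,1]>120)&(X[...,0]>.57)&(X[...,0]<.67)&(abs(X[...,1])<.06)
    for k,mk in (("red",red),("egg",br)):
        for cc,a,m in blobs(mk,15): print(n,k,cc,a,np.median(X[m],0).round(4),X[m].min(0).round(3),X[m].max(0).round(3))
    if n=="side": 
        pass
    else:
        m=(H[...,0]>95)&(H[...,0]<112)&(H[...,1]>110)&(X[...,2]>.035)&(X[...,2]<.065)&(X[...,0]>.52)&(X[...,1]<.1)
        print("bowl",cv2.minEnclosingCircle((X[m][:,:2]*1000).astype(np.float32)))
    o.append(cv2.resize(p[y:y+130,x:x+130],None,fx=3,fy=3))
cv2.imwrite("pics/bowl.png",np.hstack(o)[:,:,::-1]); st("end")
```

```text
lift 25.07 [0.504  0.3116 0.0672] [-0.1  0.3 -1.5] gap 0.0485 gf 46.5
out 26.71 [0.3855 0.3095 0.067 ] [ 0.5  0.1 -3.1] gap 0.0479 gf 46.5
bowl 30.77 [ 0.5449 -0.014   0.19  ] [-0.4  0.5 -1.6] gap 0.0481 gf 46.5
side red [290.2 182.8] 115 [0.6134 0.0098 0.1902] [ 0.468 -0.002  0.175] [0.631 0.659 0.865]
side red [221.4 186.6] 81 [0.784  0.0221 0.1702] [0.468 0.005 0.158] [0.796 0.659 0.865]
side red [284.5 303.3] 241 [0.5743 0.3164 0.1807] [0.468 0.299 0.174] [0.591 0.659 0.865]
top red [323.6  79.6] 148 [0.7812 0.0156 0.169 ] [0.769 0.003 0.124] [0.796 0.03  0.174]
top red [325.6 156.7] 59 [0.6158 0.0083 0.1953] [0.594 0.005 0.007] [0.659 0.012 0.2  ]
top red [346.4 156.9] 57 [ 0.6159 -0.0338  0.1962] [ 0.594 -0.037  0.023] [ 0.658 -0.03   0.203]
top red [176.2 175.7] 227 [0.5728 0.3115 0.1792] [0.558 0.296 0.17 ] [0.589 0.328 0.183]
top egg [336.1 157.5] 235 [ 0.6113 -0.0126  0.2059] [ 0.596 -0.032  0.193] [0.629 0.005 0.215]
bowl ((614.5731201171875, -13.324981689453125), 61.35352325439453)
end 31.18 [ 0.545  -0.0144  0.19  ] [ 0.3  0.6 -1.9] gap 0.0483 gf 46.5
```

View pics/bowl.png

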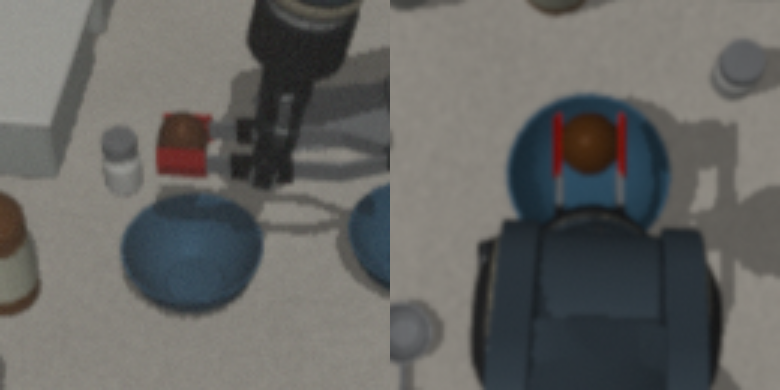

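The egg is clamped between the jaws at (0.613, -0.013), over the bowl's middle at (0.614, -0.013). Its underside is about 0.16 m up, well above the rim, and everything is still. I hand in.

```bash
python3 -c "
from rig import *
print(finish_job())"
```

```text
the job is handed in; nothing more can be done
None
```

The job is handed in: the gauge was pressed to its stop and sprang back, and the egg is clamped in the tongs, held still about 10 cm above the rim over the middle of the farthest blue bowl, at about 31 s of the 67 s allowed.

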